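# Flip the bearing's inspection marker

### The arm

A 7-joint arm with a two-finger parallel gripper is mounted at the origin on a cart in front of the work surface, level with it; the furniture and walls round the work are solid. World frame = base frame: x ahead of the robot, y to its left, z up, the work surface at z = 0. Lengths are in mm, angles in rad, forces in N, time in s.
With the tool pointing down it reaches from about 425 to 825 mm from the base axis. Payload 3.6 kg.
Tool frame: the origin (TCP) lies midway between the tips of the shut fingers; the grasp point (between the pads) lies 19 mm behind it; z points along the fingers, y is the line along which they close (so a half turn about z gives the same grasp; the last joint's range is limited). The gripper opens to 85 mm and grips with 20 to 120 N. Pads are 22 mm wide; open, the fingers measure 114 mm over their backs; the gripper's body (76 mm by 85 mm) begins 54 mm behind the grasp point. The pads swing forward as they close: fully open they stand 13 mm farther back than shut.
Start: joints at [-1.351, 0.615, -0.013, 1.423, 0.008, 1.103, -0.04], TCP at [158.764, 630.283, 231.297] pointing down, gripper open.
Joint ranges: [-3.12, 3.12], [-0.3, 2.06], [-1.34, 1.32], [0.26, 2.42], [-1.36, 4.5], [0.01, 1.98], [-2.84, 2.84]. Speed limits (rad/s): [2.79, 2.79, 3.14, 3.14, 3.14, 3.14, 3.14].

### API

Orientations are given as a unit quaternion [w, x, y, z].
In Python, from cell import * gives the robot as it stands.
- The arm moves only by the tool apply_moves, never from a script. Its argument "targets" is a list of rows, each a list of 7 numbers: the shift along the world's x, y, z in units of 500 mm (1.0 is 500 mm), then the turn, a rotation vector about the world's x, y, z in units of pi rad (1.0 is pi rad), then the opening, from 0 (shut) to 1 (fully open). In form: [[tx, ty, tz, wx, wy, wz, gripper], ...]. A call has 1 to 12 rows; each row is the pose to reach, as a shift and turn from the pose commanded when the call began, turning the shorter way round; what a row does not reach only later rows make up. A row lasts 1/8 s, in which the tool goes at most 62.5 mm and 10.7 degrees, less where a joint would pass 70% of its speed; a pose out of reach is approached as far as the arm can. A call with a number of a shift or a turn outside -1 to 1 is refused whole. A call with a gripper value outside its range is refused whole. The fingers move at their own pace and stop on an object; "force" is the grip in N (left out, the last holds). Time passes only in rows, so rows that repeat a pose let the fingers close. It gives the time, the measured TCP pose, the force, the opening and the grip force at its end, in the units of the state.
- state(): the state, without advancing time (a new reading comes with each control period).
- capture(name): name is "scene" or "side" or "wrist"; returns a dict with "image" (384x512x3 uint8, blue, green, red), "fx", "fy", "cx", "cy" (pixels), "origin" and "rotation" of the camera in the world. Camera axes: x right, y up, looking along -z (the intrinsics and any distortion apply to the point x, -y, -z); pixel columns grow to the right and rows downward; lengths in mm; the calibration is good to about 2 mm. A picture is of the moment at which its call begins. There is no depth.
- finish_job(): hands the job in; it is judged then, once.
The state is a dict: "time_s": time; "joint_pos": joint angles; "joint_vel": joint speeds; "effort": joint torques, N m; "tcp_pos": TCP position; "tcp_rot": TCP orientation; "force": force on the tool from outside, world axes, zero at the start; "ft_torque": the same for the moment, N m; "gripper_width": opening from 0.0 (shut) to 1.0 (fully open); "gripper_force": force on a finger pad.
Only numpy, scipy, OpenCV 4.12 (cv2) and the standard library are available. Lean on these libraries where they do the work, as an engineer would, in place of code of your own. Each camera call takes 0.05 s, during which the arm holds its last target. There are 200 camera calls.

### The job

The ball bearing has passed inspection: turn over the marker paddle on the stand behind it, so that the paddle's white blade swings right over its pivot and lies down flat on the opposite side, showing its other face. It only wants pushing with the fingertips (for instance press the tail down to raise the blade, then push the blade over and press it flat); nothing needs to be picked up. Leave the marker behind the bolt as it is, and do not shift or lift the bearing, the bolt or the other things standing about.

Things in the scene. Friction and masses are not known exactly. Their poses are not given: they have to be found in the camera images.
- stand_a: The stand to be worked, behind the ball bearing, bolted down: dark base 130 x 100 x 10 mm, two aluminium cheeks 86 mm apart inside (10 mm thick, 26 mm wide, to 12 mm above the pivot; stop arms reach 39 mm to either side, tops 3 mm below the pivot) carrying a 14 mm pivot rod; open between the cheeks down to the base. Origin: centre of its underside.
- stand_a_pivot (a point): Middle of the pivot of the bearing's stand, 85 mm above the bench; fixed to the stand. Its z is up, its x lies along the pivot axis (roughly away from the robot), its y is square to the pivot, to the side (roughly the robot's left) where the blade lies at the start.
- stand_a_paddle (a joint): Angle (rad) of this stand's paddle: 0 blade flat on the +y side, ring mark up (starts 0 to 0.1); pi/2 upright; pi (stop) flat on the -y side, bar mark up. One flat piece 5 mm thick, 0.11 kg: white blade 76 mm wide to 85 mm from the pivot, opposite it an aluminium tail 36 mm wide to 60 mm. Stiff hinge: stays where it is left; takes up to 0.12 N m (about 2 N at the tail).
- stand_a_blade_end (a point): Middle of the outer edge of the white blade of the bearing's stand, 85 mm from the pivot; moves with the paddle.
- stand_a_tail_end (a point): Middle of the outer edge of the aluminium tail of the bearing's stand, 60 mm from the pivot on the side opposite the blade; moves with the paddle. Pressing it down raises the blade.
- stand_b_pivot (a point): Middle of the pivot of the other, identical marker stand, behind the bolt; to be left alone. The pivot axis is 85 mm above the bench. Axes as for the first stand.
- stand_b_paddle (a joint): Angle (rad) of the paddle on the bolt's stand, counted in the same way; starts at 0 to 0.1 and must stay there.
- bearing: Steel ball bearing lying flat on the bench about 125 mm in front of its stand (towards the robot), diameter 70 mm, 17 mm high; loose; origin at the centre of its underside.
- bolt: Steel hexagon bolt with a nut on it, lying on the bench about 125 mm in front of the other stand, 130 x 31 x 27 mm; loose; origin under its middle, y axis along the bolt.
- plug_gauge: Black round plug gauge, upright, diameter 33 mm, 66 mm high, loose, bystander; origin at the centre of its underside.
- vice: Small steel vice, 38 x 112 x 30 mm, loose, bystander at the left; origin under its middle.
- sample_pot: White screw-cap pot, diameter 32 mm, 42 mm high, loose, bystander near the right edge of the bench; origin at the centre of its underside.
- beaker: Glass beaker, diameter 83 mm, 113 mm high, loose, bystander at the right; origin at the centre of its underside.

How it is judged (in metres and radians):
At the end, for the whole second after the job is handed in: The paddle on the bearing's stand lies flat on the opposite side and at rest (joint above 3.0 rad, within 8 degrees of its stop), the other stand's paddle is still on its first side (below 0.2 rad), and bearing, bolt, gauge, vice, pot and beaker are within 20 mm of where they stood (value of joint stand_a_paddle above 3 rad and velocity of joint stand_a_paddle between -0.05 and 0.05 rad/s and value of joint stand_b_paddle below 0.2 rad and not (distance of bearing from where it was at the start of the episode above 0.02 m) and not (distance of bolt from where it was at the start of the episode above 0.02 m) and not (distance of plug_gauge from where it was at the start of the episode above 0.02 m) and not (distance of vice from where it was at the start of the episode above 0.02 m) and not (distance of sample_pot from where it was at the start of the episode above 0.02 m) and not (distance of beaker from where it was at the start of the episode above 0.02 m)); the robot touches nothing.
It fails at once if the paddle behind the bolt is turned (value of joint stand_b_paddle above 0.2 rad).
It fails at once if the bearing, the bolt or a bystander is shifted by more than 20 mm (distance of any of bearing, bolt, plug_gauge, vice, sample_pot, beaker from where it was at the start of the episode above 0.02 m).
It fails at once if the bearing, the bolt or a bystander is lifted off the bench by more than 10 mm (height (world z) of any of bearing, bolt, plug_gauge, vice, sample_pot, beaker above 0.01 m).
It also fails if it takes over 51 s, if anything falls off the work surface, if the arm or the gripper's body presses on something with over 40 N, if the wrist force passes 120 N, or if a joint passes its speed limit or range.

## Working session

There is one attempt and no reset: what is moved stays moved. The work goes in short steps, Python scripts to look and compute and a tool call to move; the robot and the scene stay as the last step left them, time stands still between calls to the robot, and variables do not carry over. Pictures are saved under pics/ and viewed, at most 10 in all, crops included, and the job is handed in when it is done.

Besides the shell and the picture viewer there is one more tool, called after "Request:" as name(argument=value, ...), one argument or row to a line, values as JSON. apply_moves: Moves the arm, as the interface text tells. Shifts and turns lie within -1 to 1; 1 stands for 500 mm of shift or pi rad of turn. Its arguments: {"type":"object","properties":{"targets":{"type":"array","items":{"type":"array","items":{"type":"number","minimum":-1,"maximum":1}}},"force":{"type":"number"}},"required":["targets"]}

```bash
mkdir -p pics; python3 - <<'E'
from cell import *
import cv2,numpy as np,pickle
s=state();print(s['tcp_pos'],s['tcp_rot'],s['time_s'])
d={n:capture(n) for n in("scene","side")}
pickle.dump(d,open('caps.pkl','wb'))
for n in d:
    cv2.imwrite(f'pics/{n}0.png',d[n]['image']);print(n,{k:np.round(v,3).tolist() for k,v in d[n].items() if k!='image'})
E
```

```text
[158.58567351 629.56483181 230.12954384] [-1.43434952e-04  1.23050436e-01  9.92399578e-01 -1.28367837e-03] 0.0
scene {'fx': 431.367, 'fy': 431.367, 'cx': 261.624, 'cy': 189.429, 'origin': [-30.323, -367.491, 909.435], 'rotation': [0.842, 0.315, -0.153, -0.41]}
side {'fx': 357.098, 'fy': 357.098, 'cx': 258.708, 'cy': 190.23, 'origin': [581.991, -790.442, 670.774], 'rotation': [0.879, 0.476, 0.016, 0.014]}
```

View pics/scene0.png

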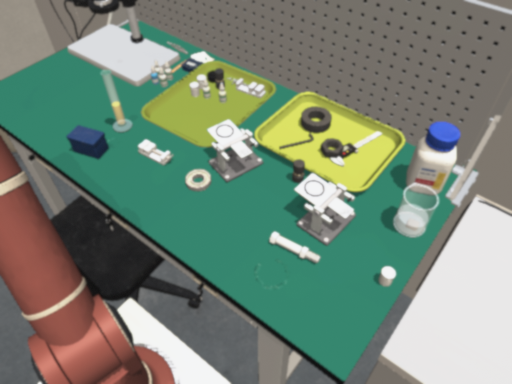

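View pics/side0.png

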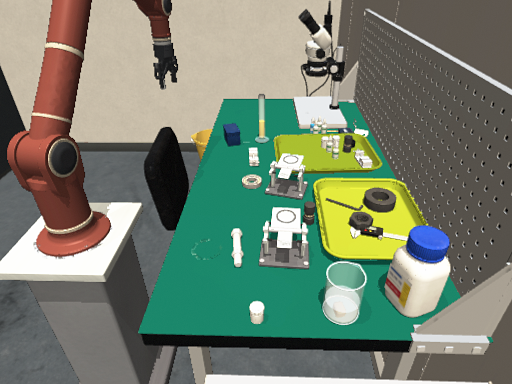

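The scene view shows the bearing at (198,179) with stand_a behind it at about (235,152), and the bolt at (295,247) with stand_b at (325,205). In the side view the bearing is at (252,182) and stand_a at (288,175). Next I'll make a zoomed crop of stand_a from both views.

```bash
cat > h.py <<'E'
import numpy as np,cv2
from scipy.spatial.transform import Rotation as R
def ray(c,p):
    q=np.array(c['rotation'])
    r=R.from_quat(q,scalar_first=True)
    d=r.apply([(p[0]-c['cx'])/c['fx'],-(p[1]-c['cy'])/c['fy'],-1])
    return np.array(c['origin']),d/np.linalg.norm(d)
def onz(c,p,z):
    o,d=ray(c,p);return o+d*(z-o[2])/d[2]
def tri(c1,p1,c2,p2):
    o1,d1=ray(c1,p1);o2,d2=ray(c2,p2)
    t=np.linalg.lstsq(np.stack([d1,-d2],1),o2-o1,rcond=None)[0]
    a,b=o1+t[0]*d1,o2+t[1]*d2
    return (a+b)/2,np.linalg.norm(a-b)
def proj(c,P):
    v=R.from_quat(np.array(c['rotation']),scalar_first=True).inv().apply(np.array(P)-c['origin'])
    return np.array([c['cx']+c['fx']*v[0]/-v[2],c['cy']+c['fy']*v[1]/v[2]])
E
python3 - <<'E'
from h import *
import pickle
d=pickle.load(open('caps.pkl','rb'))
a=d['scene']['image'][105:195,180:280];b=d['side']['image'][140:210,235:315]
A=cv2.resize(a,None,fx=5,fy=5,interpolation=2)[:450,:400+100];B=cv2.resize(b,(300*80//80,263))
cv2.imwrite('pics/za.png',np.hstack([A,np.vstack([B,np.zeros((450-263,300,3),np.uint8)])]))
S,T=d['scene'],d['side']
print('bearing',onz(S,(198,179),17),onz(T,(252,182),17),tri(S,(198,179),T,(252,182)))
print('blade',tri(S,(225,131),T,(290,159.5)))
# white blob masks
for n,(x0,y0,x1,y1) in {'scene':(200,115,262,150),'side':(275,150,308,170)}.items():
    im=d[n]['image'][y0:y1,x0:x1];m=(im.min(2)>215).astype(np.uint8)
    c=max(cv2.findContours(m,0,2)[0],key=cv2.contourArea)
    print(n,cv2.contourArea(c),(cv2.approxPolyDP(c,2.5,True)[:,0]+[x0,y0]).tolist())
E
```

```text
bearing [501.26992175 276.0940647   17.        ] [506.88441599 260.60754609  17.        ] (array([506.48380426, 282.8668997 ,   5.03640115]), np.float64(3.9119203019710387))
blade (array([637.36900176, 288.78173562,  92.14771416]), np.float64(1.9969695054976024))
scene 691.5 [[208, 129], [219, 142], [213, 143], [222, 148], [230, 144], [234, 149], [248, 149], [240, 140], [246, 136], [243, 134], [245, 131], [251, 133], [238, 130], [229, 120]]
side 230.5 [[275, 162], [281, 169], [303, 169], [304, 166], [299, 165], [302, 156], [293, 155], [299, 158], [293, 164], [282, 160], [285, 156], [286, 161], [295, 161], [296, 158], [285, 156], [289, 154], [282, 154], [278, 163]]
```

View pics/za.png

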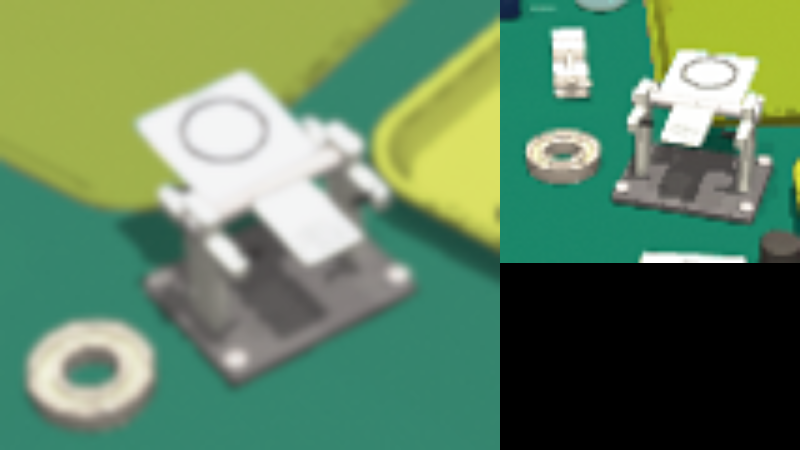

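The zoom shows the blade's outer corners at about (207.4,129.6) and (228.4,119) in the scene view. The tail-end corners are at (244,157.8) and (252.6,151.8). The base corners are at (209,162), (227.4,181.8) and (262.6,162.6). The side view shows the same parts, and I'll triangulate them.

```bash
python3 - <<'E'
from h import *
import pickle
d=pickle.load(open('caps.pkl','rb'));S,T=d['scene'],d['side']
P={}
for n,a,b in [('bl_near',(207.4,129.6),(281.9,153.1)),('bl_far',(228.4,119),(303.5,154.9)),('tail_near',(244,157.8),(277.9,176.8)),('tail_far',(252.6,151.8),(288,178.9)),('base_near_R',(227.4,181.8),(265.1,192.5)),('base_far_R',(262.6,162.6),(305.7,198.7))]:
    p,e=tri(S,a,T,b);P[n]=p
    z=10 if 'base' in n else 87
    print(n,p.round(1),round(e,1),onz(S,a,z).round(1),onz(T,b,z).round(1))
print('base near L',onz(S,(209,162),10))
E
```

```text
bl_near [610.1 331.3  94. ] 0.9 [616.1 337.7  87. ] [610.1 344.   87. ]
bl_far [683.8 316.1  94.1] 1.7 [688.9 321.1  87. ] [685.6 331.3  87. ]
tail_near [595.  183.7  84.7] 1.1 [592.6 181.6  87. ] [595.2 180.7  87. ]
tail_far [628.2 180.7  81. ] 2.9 [625. 178.  87.] [626.8 168.5  87. ]
base_near_R [553.  213.1   4.5] 1.7 [548.6 208.8  10. ] [553.7 206.1  10. ]
base_far_R [686.7 191.2  -6.9] 7.8 [669.2 177.6  10. ] [686.7 172.1  10. ]
base near L [574.28340153 302.52925253  10.        ]
```

```bash
python3 - <<'E'
from h import *
import pickle
d=pickle.load(open('caps.pkl','rb'));S,T=d['scene'],d['side']
print('cyl top',tri(S,(109,72),T,(261,95)),'base',onz(S,(122,126),0))
print('gauge',tri(S,(298,163),T,(309,205)))
o=np.array([626,241,85]);ux=np.array([.968,-.25,0]);uy=np.array([.25,.968,0]);uz=np.array([0,0,1])
st=np.array([158.76,630.28,231.3])
for y,z in [(-40,200),(-40,45),(80,200),(75,120),(10,120),(-50,120),(-50,86)]:
    p=o+uy*y;p[2]=z;print(y,z,p.round(),((p-st)/500).round(4))
E
```

```text
cyl top (array([528.3765991 , 618.25510076, 207.69379323]), np.float64(3.093186236521219)) base [528.29446776 639.5281636    0.        ]
gauge (array([687.07151102,  68.06578674,  60.63191069]), np.float64(2.9222694182969318))
-40 200 [616. 202. 200.] [ 0.9145 -0.856  -0.0626]
-40 45 [616. 202.  45.] [ 0.9145 -0.856  -0.3726]
80 200 [646. 318. 200.] [ 0.9745 -0.6237 -0.0626]
75 120 [645. 314. 120.] [ 0.972  -0.6334 -0.2226]
10 120 [628. 251. 120.] [ 0.9395 -0.7592 -0.2226]
-50 120 [614. 193. 120.] [ 0.9095 -0.8754 -0.2226]
-50 86 [614. 193.  86.] [ 0.9095 -0.8754 -0.2906]
```

Request:
apply_moves(
  targets=[
    [0.3,-0.25,0.1,0,0,-0.15,0],
    [0.5,-0.45,0.1,0,0,-0.25,0],
    [0.7,-0.65,0.1,0,0,-0.4,0],
    [0.9145,-0.856,0.08,0,0,-0.5,0],
    [0.9145,-0.856,0.08,0,0,-0.5,0],
    [0.9145,-0.856,0.08,0,0,-0.5,0],
    [0.9145,-0.856,0.08,0,0,-0.5,0],
    [0.9145,-0.856,0.08,0,0,-0.5,0],
    [0.9145,-0.856,0.08,0,0,-0.5,0],
    [0.9145,-0.856,0.08,0,0,-0.5,0],
    [0.9145,-0.856,0.08,0,0,-0.5,0],
    [0.9145,-0.856,0.08,0,0,-0.5,0],
  ],
)

```text
time_s: 1.6
tcp_pos: [615.6, 202.5, 270.5]
tcp_rot: [-0.001, 0.789, 0.615, -0.001]
force: [0.0, 0.6, 0.2]
gripper_width: 0.003
gripper_force: 0.0
```

```bash
python3 - <<'E'
from cell import *
from h import *
import pickle
w=capture('wrist');pickle.dump(w,open('w.pkl','wb'));cv2.imwrite('pics/w1.png',w['image'])
o=np.array([626,241,85]);uy=np.array([.25,.968,0])
for n,p in [('pivot',o),('blade',o+85*uy),('tail',o-60*uy),('tcp',[615,202,262])]: print(n,proj(w,p).round())
E
```

```text
pivot [257. 134.]
blade [257.  51.]
tail [256. 186.]
tcp [254. 237.]
```

View pics/w1.png

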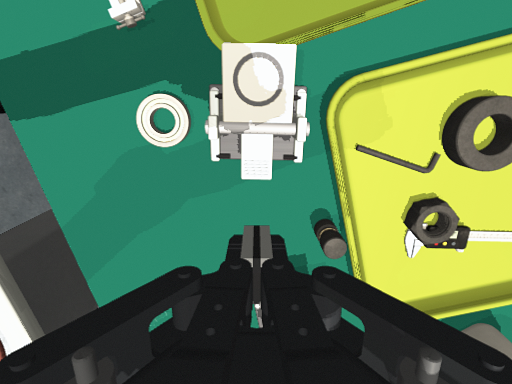

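The wrist view shows the rod at (258,129), the blade edge at (260,44) and the tail end at (257,180). My projections were about 6 px lower, so the pivot is really about 4–6 mm further along +y, near (627,245). The fingers are clear of everything. Next I press the tail.

Request:
apply_moves(
  targets=[
    [0.004,0.012,-0.1,0,0,0,0],
    [0.004,0.012,-0.2,0,0,0,0],
    [0.004,0.012,-0.3,0,0,0,0],
    [0.004,0.012,-0.34,0,0,0,0],
    [0.004,0.012,-0.36,0,0,0,0],
    [0.004,0.012,-0.375,0,0,0,0],
    [0.004,0.012,-0.39,0,0,0,0],
    [0.004,0.012,-0.405,0,0,0,0],
    [0.004,0.012,-0.42,0,0,0,0],
    [0.004,0.012,-0.43,0,0,0,0],
    [0.004,0.012,-0.43,0,0,0,0],
  ],
)

```text
time_s: 3.02
tcp_pos: [617.6, 207.5, 55.4]
tcp_rot: [-0.0, 0.789, 0.614, -0.001]
force: [-0.9, 0.6, -0.3]
gripper_width: -0.002
gripper_force: 0.2
```

```bash
python3 - <<'E'
from cell import *
from h import *
s=capture('scene')['image'][70:200,160:300];t=capture('side')['image'][100:210,220:340]
cv2.imwrite('pics/p2.png',np.hstack([cv2.resize(s,(400,371)),cv2.resize(t,(400,371))]))
E
```

```text
(no output)
```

View pics/p2.png

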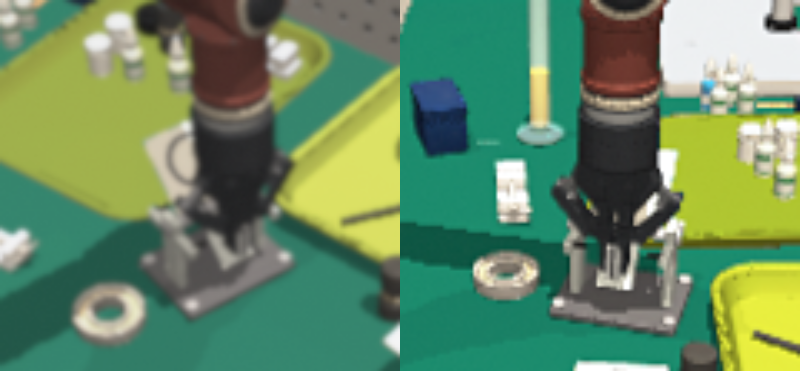

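The blade has been raised (left panel, about (170,150)) and the tail is pressed down; the bearing hasn't moved. Next I lift, cross over to the blade side and come down outside the blade.

Request:
apply_moves(
  targets=[
    [0,0,0.12,0,0,0,0],
    [0,0,0.24,0,0,0,0],
    [0,0,0.32,0,0,0,0],
    [0,0,0.32,0,0,0,0],
    [0.03,0.119,0.32,0,0,0,0],
    [0.06,0.238,0.32,0,0,0,0],
    [0.06,0.238,0.32,0,0,0,0],
    [0.06,0.238,0.32,0,0,0,0],
  ],
)

```text
time_s: 4.12
tcp_pos: [647.3, 326.6, 214.3]
tcp_rot: [0.0, 0.789, 0.615, -0.002]
force: [0.6, -0.5, 0.1]
gripper_width: -0.002
gripper_force: 0.0
```

```bash
python3 - <<'E'
from cell import *
from h import *
print(state()['tcp_pos'])
s=capture('scene')['image'][70:200,160:300];t=capture('side')['image'][100:210,220:340]
cv2.imwrite('pics/p3.png',np.hstack([cv2.resize(s,(400,371)),cv2.resize(t,(400,371))]))
E
```

```text
[647.2802118  326.5851526  214.32884049]
```

View pics/p3.png

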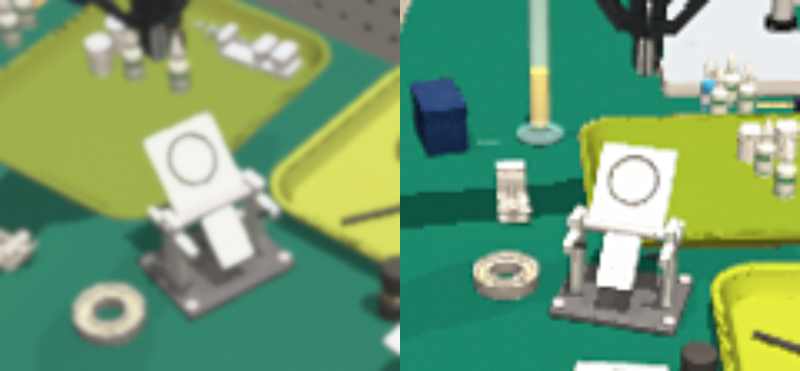

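The blade stands at about 45–50° (left panel (190,160)), clear of the fingers. Next I go down outside it and push it over.

Request:
apply_moves(
  targets=[
    [0,0,-0.1,0,0,0,0],
    [0,0,-0.18,0,0,0,0],
    [0,0,-0.18,0,0,0,0],
    [-0.01,-0.039,-0.18,0,0,0,0],
    [-0.018,-0.07,-0.18,0,0,0,0],
    [-0.026,-0.1,-0.18,0,0,0,0],
    [-0.034,-0.13,-0.18,0,0,0,0],
    [-0.042,-0.163,-0.18,0,0,0,0],
    [-0.05,-0.194,-0.18,0,0,0,0],
    [-0.058,-0.225,-0.18,0,0,0,0],
    [-0.0675,-0.26,-0.18,0,0,0,0],
    [-0.0675,-0.26,-0.18,0,0,0,0],
  ],
)

```text
time_s: 5.72
tcp_pos: [613.9, 193.8, 126.2]
tcp_rot: [0.001, 0.79, 0.613, -0.001]
force: [1.3, 1.0, -0.2]
gripper_width: 0.002
gripper_force: 0.0
```

Request:
apply_moves(
  targets=[
    [0,0,-0.02,0,0,0,0],
    [0,0,-0.04,0,0,0,0],
    [0,0,-0.055,0,0,0,0],
    [0,0,-0.065,0,0,0,0],
    [0,0,-0.072,0,0,0,0],
    [0,0,-0.076,0,0,0,0],
    [0,0,-0.076,0,0,0,0],
  ],
)

```text
time_s: 6.6
tcp_pos: [614.3, 197.4, 88.3]
tcp_rot: [-0.0, 0.789, 0.615, 0.0]
force: [1.2, -0.6, 0.1]
gripper_width: 0.002
gripper_force: 0.0
```

Request:
apply_moves(
  targets=[
    [0,0,-0.004,0,0,0,0],
    [0,0,-0.006,0,0,0,0],
    [0,0,-0.006,0,0,0,0],
  ],
)

```text
time_s: 6.98
tcp_pos: [614.7, 197.4, 87.6]
tcp_rot: [-0.0, 0.789, 0.615, 0.001]
force: [-2.8, 0.2, 9.6]
gripper_width: 0.002
gripper_force: 4.7
```

```bash
python3 - <<'E'
from cell import *
from h import *
print(state()['tcp_pos'],state()['force'])
s=capture('scene')['image'][70:200,160:300];t=capture('side')['image'][100:210,220:340]
cv2.imwrite('pics/p4.png',np.hstack([cv2.resize(s,(400,371)),cv2.resize(t,(400,371))]))
E
```

```text
[614.71448166 197.44487956  87.57618833] [-2.79341258  0.15597087  9.64354471]
```

View pics/p4.png

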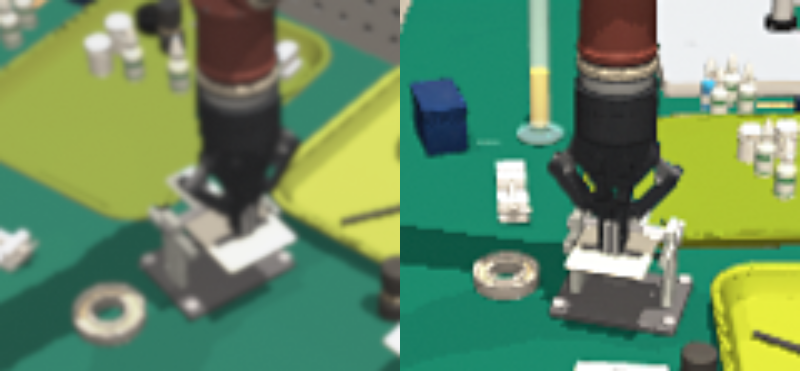

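The blade lies flat on the opposite side (left panel (255,245)). The tip reads z = 87.6 with a 10 N push-back, which matches the stop. I'll lift clear and check.

Request:
apply_moves(
  targets=[
    [0,0,0.05,0,0,0,0],
    [0,0,0.15,0,0,0,0],
    [0,0,0.27,0,0,0,0],
    [0,0,0.39,0,0,0,0],
    [-0.1,0.1,0.45,0,0,0,0],
    [-0.2,0.2,0.45,0,0,0,0],
    [-0.2,0.2,0.45,0,0,0,0],
    [-0.2,0.2,0.45,0,0,0,0],
  ],
)

```text
time_s: 8.07
tcp_pos: [512.9, 299.5, 310.6]
tcp_rot: [-0.001, 0.787, 0.617, 0.0]
force: [1.1, -0.9, -0.3]
gripper_width: -0.003
gripper_force: 0.0
```

```bash
python3 - <<'E'
from cell import *
from h import *
print(state()['tcp_pos'],state()['force'])
s=capture('scene')['image'][90:280,160:350];t=capture('side')['image'][140:280,220:360]
cv2.imwrite('pics/p5.png',np.hstack([cv2.resize(s,(400,400)),cv2.resize(t,(400,400))]))
E
```

```text
[512.87383142 299.45275551 310.59637449] [ 1.06739009 -0.91574659 -0.32095701]
```

View pics/p5.png

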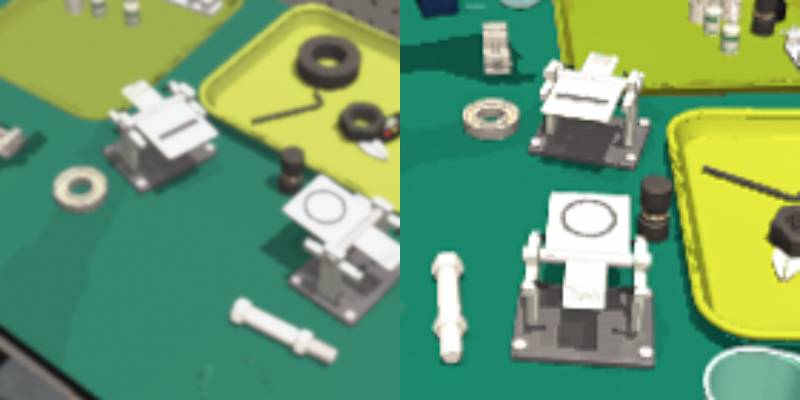

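The bar mark now shows on stand_a (left panel (180,130)), with the blade flat on the far side. Stand_b still shows its ring, nothing has been disturbed and the arm is clear.

```bash
python3 -c "
from cell import *
print(finish_job())"
```

```text
the job is handed in; nothing more can be done
None
```

The bearing's marker paddle is turned over and lies flat with its bar mark up; stand_b's paddle and the other things look undisturbed in the last pictures, and I've handed the job in (about 8 s used; no verdict came back).

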